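# Lock the organiser drawer and put the key away

## Robot

A 6-joint arm with a two-finger parallel gripper is mounted at the origin on the work surface. World frame = base frame: x ahead of the robot, y to its left, z up, the work surface at z = 0. Lengths are in m, angles in rad, forces in N, time in s.
With the tool pointing down it reaches from about 0.25 to 0.775 m from the base axis. Payload 4 kg.
Tool frame: the origin (TCP) lies at the centre of the arm's flange, where the gripper is bolted on; the fingertips stand 199 mm ahead of it and the grasp point (between the pads) lies 180 mm ahead of it (robot.tcp_to_tips is the z of the fingertips in the tool frame, in m); z points along the fingers, y is the line along which they close (so a half turn about z gives the same grasp; the last joint's range is limited). The gripper opens to 94 mm and grips with 3 to 60 N. Pads are 16 mm wide; open, the fingers measure 119 mm over their backs; the gripper's body (75 mm by 177 mm) begins 78 mm behind the grasp point.
Start: joints at [-1.444, 0.087, 1.371, -0, 1.684, -0.103], TCP at [0.125, -0.536, 0.405] pointing down, gripper open.
Joint ranges: [-3.1, 3.1], [-0.76, 2.03], [0.27, 2.55], [-1.08, 4.22], [0.17, 2.65], [-2.57, 2.57]. Speed limits (rad/s): [2.79, 2.79, 3.14, 3.14, 3.14, 3.14].

## Interface

Orientations are given as [roll, pitch, yaw] about the fixed x, y, z axes, in that order (R = Rz(yaw) Ry(pitch) Rx(roll)).
In Python, from bench import robot gives the robot as it stands.
- The arm moves only by the tool play_rows, never from a script. Its arguments are lists of equal length, an entry for each row: "translation": the shift along the tool's x, y, z scaled (see below), a list of three; "twist": the turn, a rotation vector about the tool's x, y, z scaled (see below), a list of three; "gripper": the opening, from -1 (shut) to 1 (fully open). A call has 1 to 8 rows; each row shifts and turns the commanded pose from where the row before left it, along the tool's axes as they then stand; what a row does not reach is not made up. The controller multiplies each number of a shift by 0.04 m and each number of a turn by 0.1 rad. A row lasts 1/10 s, in which the tool goes at most 50 mm and 8.59 degrees, less where a joint would pass 70% of its speed; a pose out of reach is approached as far as the arm can. A call with a number of a shift or a turn outside -1 to 1 is refused whole. A call with a gripper value outside its range is refused whole. The fingers move at their own pace and stop on an object; the grip force is fixed at half the most. Time passes only in rows, so rows that do not move let the fingers close. It gives the time, the measured TCP pose, the force, the opening and the grip force at its end, in the units of the state.
- robot.get_obs(): the state, without advancing time (a new reading comes with each control period).
- robot.snapshot(name): name is "scene" or "top"; returns the picture (420x560x3 uint8, red, green, blue); there is no depth.
- robot.camera_model(name): a dict with "camera_matrix" (3x3 intrinsics, pixels), "k1" (the pictures are not rectified: a ray, as slopes to the right and down, at radius r is drawn at 1 + k1 r^2 times it, then the intrinsics apply), "rvec" (rotation vector, rad) and "tvec" (3), from world to camera coordinates, as OpenCV has them. Camera axes: x right, y down, z forward; pixel columns grow to the right and rows downward; lengths in m; the calibration is good to about 2 mm. A picture is of the moment at which its call begins. camera_model takes no time and is no camera call.
- robot.close_job(): hands the job in; it is judged then, once.
Trained networks look in the newest picture that a camera, given by its name, has taken for a name from the list of things; names that differ only in an ending like _2 or _b are one class to them, and where a whole thing is asked for, a point or a joint stands for the part that bears it (a point fixed in the world has none). Each returns a list of dicts, best first, with "score" (0 to 1); they miss things now and then, are a little off and sometimes report something else, mostly with a low value. They report only what shows in the picture. A call takes as long as a camera call. They do not tell look-alikes from the thing itself.
- robot.recognise(name, camera): "centre" ([x, y, z] in m, in world coordinates, good to about 4 mm: the middle of the surface that is visible of it).
- robot.spot_point(name, camera): "centre" ([x, y, z] in m, in world coordinates, good to about 4 mm: a listed point, or the origin of a listed thing).
The state is a dict: "time": time; "joint_positions": joint angles; "qvel": joint speeds; "joint_torque": joint torques, N m; "tool_pos": TCP position; "ee_rot": TCP orientation; "wrist_force": force on the tool from outside, world axes, zero at the start; "wrist_torque": the same for the moment, N m; "width": finger opening in m; "finger_force": force on a finger pad.
Only numpy, scipy, OpenCV 4.12 (cv2) and the standard library are available. Lean on these libraries where they do the work, as an engineer would, in place of code of your own. Each camera call takes 0.05 s, during which the arm holds its last target. There are 200 camera calls.

## Task

Lock the shut drawer of the white organiser: stand the steel key from its sloping rest upright in the keyhole on top of the lock, all the way down, let go of it there, then take it again from above and turn it clockwise to its stop so that the bolt shoots out. Turn it fully back home, draw it out and leave it tip down in the steel tumbler. Leave the drawer shut, and knock over neither the tumbler nor the glass jar.

Things in the scene. Friction and masses are not known exactly. Their poses are not given: they have to be found in the camera images.
- key: Steel key, 76 mm long, 45 g, starts loose on the rest. Origin: centre of its tip (pin end). Its z axis runs along the shank from tip to bow, x points to the bit's side, y is normal to the flat bow. Round shank 8 mm diameter, z = 0 to 48 mm, its lowest 4 mm tapered. Collar 22 mm (x) by 8 mm (y), z = 24.6 to 30.6 mm.
- key_bow (a point): Centre of the key's bow (head), 62 mm from the tip along the key's z. The bow is a flat rectangular steel plate 26 mm wide (key x), 8 mm thick (key y), from z = 48 to 76 mm.
- key_bit (a point): Outer edge of the key's bit, 13 mm from the shank's axis. The bit is a flat lug on the key's +x side only, 4 mm thick (key y), from z = 9 to 17 mm of the key.
- rest: Wooden key rest, fixed; base 85 (x) by 50 (y) by 6 mm, origin under its centre, x axis to its raised end. The key lies on its slope 40 degrees from level, tip down at the -x end, bow up at the +x end, bow flat on the slope, bit to the rest's -y; bow centre at x 10, y 0, z 57 mm. Under the bow is only a 12 mm wide spine: fingers fit on both sides of it to pinch the bow's 26 mm width (rest y).
- organiser: White plastic desk organiser, fixed, 200 (x) by 260 (y) by 100 mm high; origin under its centre; drawer front with bar handle on its -x face. The lock, a steel case 60 x 60 x 28 mm, sits on its top near the front, centred at x -53, y -30 mm of the organiser. A pencil cup with pencils to 105 mm above the top stands at its rear left corner (x 55, y 70 mm).
- keyhole (a point): Centre of the 11 mm square shank hole in the lock's top face, 128 mm above the desk; axes as the organiser's. At home the key stands upright, key x along the organiser's -y, key y along its +x. Fully down, the tip is on the bottom 24 mm below this point, the bow's centre 38 mm above it, the bit below the 4 mm cover plate, free to turn. The key enters and leaves only at home, give or take 0.1 rad.
- slot_end (a point): Far end of the keyhole's slot for the bit: 7 mm wide, running from the shank hole to this point 15 mm from its centre, towards the organiser's -y (right seen from the robot). The fit is loose: a key left standing in the lock may lean by up to about 0.1 rad.
- cam (a joint): Cam in the lock, turned by the key's bit: 0 rad at home (hard stop), growing clockwise seen from above to a hard stop at 1.4 rad. It stays where it is left (about 0.05 N m to turn). The key has 0.1 to 0.25 rad of play in it: turn the key that much beyond either end to bring the cam fully there, then ease it to home to draw it out.
- bolt (a joint): Steel bolt that slides out of the lock case's left (+y) side through the keeper on the drawer front: 0 m drawn back, about 0.025 m shot. The cam pushes it out as it goes to its stop, and leaves it out on coming back.
- organiser_drawer0 (a joint): The drawer, 0 m when shut (as it starts); grows as it slides out to the front.
- tumbler: Stainless steel tumbler, upright and loose, round, 72 mm across the rim, 75 mm high, wall 3 mm, narrower at the foot, origin under its centre. It may stand in either of two places, the jar in the other.
- jar: Green glass marble jar, loose, 74 mm diameter, 85 mm high, with a dark stopper on top to 101 mm; origin under its centre. A bystander.
Things that resemble listed ones, but are neither listed nor needed, are in the scene too. Of the things that look like the key, the middle-sized one is meant.

How it is judged:
On the way, in this order (a step that is already met when the one before it is completed fails the run):
1. the key stands upright and fully down in the keyhole, let go, the lock still home (horizontal distance between key and keyhole below 0.005 m and z of key in the frame of keyhole below -0.021 m and angle between key's own z axis and vertical below 0.25 rad and contact force between the fingers and key below 0.05 N and value of joint cam below 0.2 rad), for 0.2 s.
2. the key, still in the lock, is turned to its stop and the bolt is shot (value of joint cam above 1.25 rad and value of joint bolt above 0.018 m and z of key in the frame of keyhole below -0.016 m), for 0.1 s.
3. the key, still in the lock, is turned back home (value of joint cam below 0.2 rad and horizontal distance between key and keyhole below 0.006 m and z of key in the frame of keyhole below -0.008 m), for 0.1 s.
At the end, for the whole second after the job is handed in: Key released, at rest in the tumbler: tip within 34 mm of its axis and under 30 mm above the desk, leaning under 0.9 rad; tumbler and jar upright within 0.1 rad, tumbler on the desk; cam back home (under 0.2 rad), bolt shot over 18 mm, drawer shut to 12 mm (horizontal distance between key and tumbler below 0.034 m and height (world z) of key below 0.03 m and angle between key's own z axis and vertical below 0.9 rad and angle between each of tumbler, jar's own z axis and vertical below 0.1 rad and height (world z) of tumbler below 0.01 m and linear speed of key below 0.03 m/s and value of joint cam below 0.2 rad and value of joint bolt above 0.018 m and value of joint organiser_drawer0 below 0.012 m); the robot touches nothing.
It fails at once if the tumbler or the jar is knocked over (angle between any of tumbler, jar's own z axis and vertical above 0.6 rad).
It also fails if it takes over 67 s, if anything falls off the work surface, if the arm or the gripper's body presses on something with over 40 N, if the wrist force passes 120 N, or if a joint passes its speed limit or range.

## Working session

There is one attempt and no reset: what is moved stays moved. The work goes in short steps, Python scripts to look and compute and a tool call to move; the robot and the scene stay as the last step left them, time stands still between calls to the robot, and variables do not carry over. Pictures are saved under pics/ and viewed, at most 10 in all, crops included, and the job is handed in when it is done.

Besides the shell and the picture viewer there is one more tool, called after ">>>" as name(argument=value, ...), one argument or row to a line, values as JSON. play_rows: Moves the arm, as the interface text tells. Its arguments: {"type":"object","properties":{"translation":{"type":"array","items":{"type":"array","items":{"type":"number","minimum":-1,"maximum":1}}},"twist":{"type":"array","items":{"type":"array","items":{"type":"number","minimum":-1,"maximum":1}}},"gripper":{"type":"array","items":{"type":"number"}}},"required":["translation","twist","gripper"]}

```bash
ls; mkdir -p pics
cat > h.py <<'E'
import numpy as np, cv2
from bench import robot
from scipy.spatial.transform import Rotation as R
def cam(n):
    m=robot.camera_model(n); K=np.array(m["camera_matrix"]); k1=m["k1"]
    return K,np.array([k1,0,0,0,0.]),np.array(m["rvec"],float),np.array(m["tvec"],float)
def proj(n,P):
    K,d,r,t=cam(n); return cv2.projectPoints(np.array(P,float).reshape(-1,1,3),r,t,K,d)[0].reshape(-1,2)
def onz(n,uv,z):
    K,d,r,t=cam(n); s=cv2.undistortPoints(np.array(uv,float).reshape(-1,1,2),K,d).reshape(-1,2)
    Rm=cv2.Rodrigues(r)[0]; c=-Rm.T@t.ravel(); v=np.c_[s,np.ones(len(s))]@Rm
    return c+v*((z-c[2])/v[:,2])[:,None]
def snap(n,f,crop=None,k=1):
    im=robot.snapshot(n)[:,:,::-1]; cv2.imwrite('pics/full_'+f,im)
    if crop: im=im[crop[1]:crop[3],crop[0]:crop[2]]
    cv2.imwrite('pics/'+f,cv2.resize(im,None,fx=k,fy=k,interpolation=cv2.INTER_CUBIC)); return im
E
python3 - <<'E'
from h import *
np.set_printoptions(precision=4,suppress=True)
a=snap('scene','s.png');b=snap('top','t.png')
cv2.imwrite('pics/both.png',cv2.resize(np.hstack([a,b]),(800,300)))
for c in('scene','top'):
    K,d,r,t=cam(c);print(c,K[0,0],K[0,2],K[1,2],d[0],-cv2.Rodrigues(r)[0].T@t.ravel())
for n in('key','rest','organiser','tumbler','jar','keyhole','slot_end','key_bow','key_bit'):
    for c in('scene','top'):
        print(n,c,[(np.round(x['centre'],4).tolist(),round(x['score'],2)) for x in robot.spot_point(n,c)])
o=robot.get_obs();print(o)
E
```

```text
pics
scene 445.4545572822684 280.09437338212683 216.767267942589 0.047875623139318875 [ 0.9832 -0.3434  0.7285]
top 461.5558760744867 277.0491416596697 208.65075480265278 -0.10310395303221888 [ 0.3391 -0.1134  1.0189]
key scene [([0.2638, -0.197, 0.0092], 0.85), ([0.5125, -0.1522, 0.0177], 0.59), ([0.503, -0.2601, 0.0071], 0.48), ([0.524, -0.1628, 0.0242], 0.41)]
key top [([0.2647, -0.1977, 0.0018], 0.73), ([0.5091, -0.2634, 0.0041], 0.56), ([0.584, -0.3567, -0.0011], 0.56), ([0.5095, -0.1522, 0.0189], 0.51)]
rest scene [([0.5482, -0.1469, 0.0012], 0.77), ([0.6128, 0.0713, 0.1244], 0.4)]
rest top [([0.5471, -0.1475, -0.0018], 0.82), ([0.5601, -0.144, 0.057], 0.69)]
organiser scene [([0.6607, 0.0981, -0.0032], 0.88)]
organiser top [([0.6632, 0.1009, 0.0019], 0.97)]
tumbler scene [([0.5877, -0.3553, -0.0023], 0.72)]
tumbler top [([0.5888, -0.3518, -0.0019], 0.62)]
jar scene [([0.4252, -0.365, -0.0011], 0.92)]
jar top [([0.4283, -0.3646, 0.0019], 0.84)]
keyhole scene [([0.6097, 0.0676, 0.1248], 0.8)]
keyhole top [([0.6106, 0.0681, 0.126], 0.63), ([0.4248, -0.3629, 0.0042], 0.16)]
slot_e
[... 394 characters left out ...]
6, -0.0004], 0.74), ([0.5262, -0.1647, 0.0257], 0.71), ([0.2907, -0.1924, 0.0027], 0.64)]
key_bit top [([0.5116, -0.2435, 0.0043], 0.57), ([0.5255, -0.1661, 0.0278], 0.55), ([0.2867, -0.197, 0.0065], 0.55)]
{'time': 1.0, 'joint_positions': array([-1.4441,  0.0872,  1.3707, -0.    ,  1.6836, -0.1031]), 'qvel': array([-0.0001, -0.0015, -0.0003, -0.0003,  0.0002, -0.0019]), 'joint_torque': array([ -0.0016, -34.005 , -30.2606,   0.0714,   0.0236,  -0.    ]), 'tool_pos': array([ 0.1253, -0.5355,  0.4047]), 'ee_rot': array([3.1415, 0.    , 0.2298]), 'wrist_force': array([ 0.7259,  0.4353, -0.4435]), 'wrist_torque': array([0.031 , 0.0522, 0.0171]), 'finger_force': 0.0, 'width': 0.09387424727186551}
```

```bash
ls pics; cat *.md 2>/dev/null | head -50
```

```text
both.png
full_s.png
full_t.png
s.png
t.png
```

View pics/s.png

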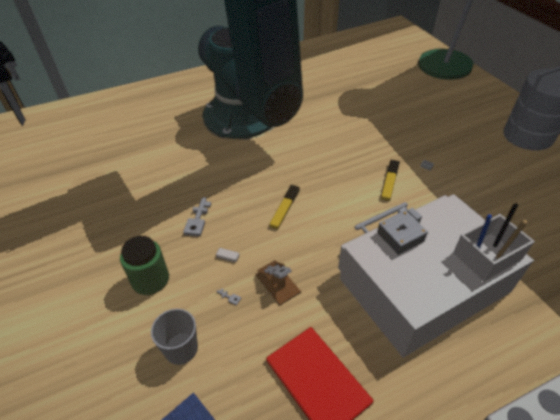

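View pics/t.png

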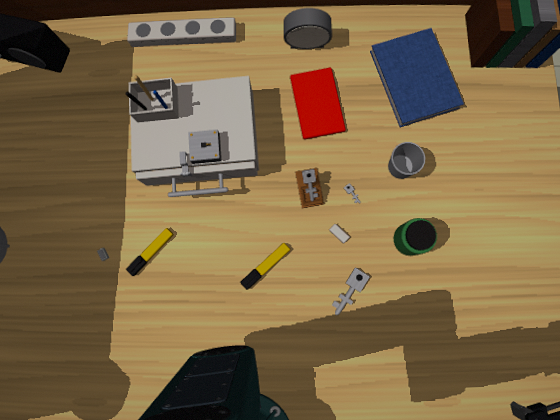

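Three key look-alikes in the top view: a small one flat on the desk (352,193), a large one flat on the desk (350,290), and a middle-sized one on the wooden rest (311,185). The one on the rest is meant, since it is middle-sized and lies on the slope. I'll confirm it in an enlarged crop.

Run:
```python
import cv2,numpy as np
t=cv2.imread('pics/full_t.png');s=cv2.imread('pics/full_s.png')
def c(im,x,y,w,h,k): return cv2.resize(im[y:y+h,x:x+w],None,fx=k,fy=k,interpolation=cv2.INTER_CUBIC)
A=np.hstack([c(t,285,155,50,60,5),c(t,160,115,110,60,5)])
B=np.hstack([c(s,245,245,70,60,5),c(s,355,190,90,60,5)])
w=min(A.shape[1],B.shape[1]);cv2.imwrite('pics/z.png',np.vstack([A[:,:800],np.pad(B,((0,0),(0,max(0,A[:,:800].shape[1]-B.shape[1])),(0,0)))[:,:A[:,:800].shape[1]]]))
```

```text
(no output)
```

View pics/z.png

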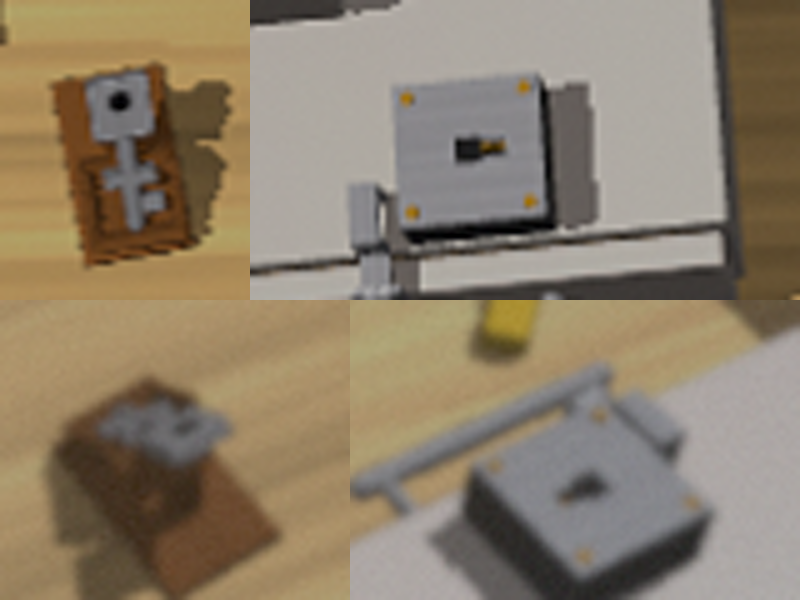

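The crop confirms it. The key on the rest has its bow at the raised end (about 309,175), its tip at the lower end and its bit to the right (-y). The keyhole in the top view is at about (203.3,144.4), with the slot running right.

Run:
```python
from h import *
np.set_printoptions(precision=4,suppress=True)
def tp(p,o,org): return [((a-o+.5)/5-.5+org[0],(b+.5)/5-.5+org[1]) for a,b in p]
L=tp([(393,78),(540,73),(553,218),(407,228)],250,(160,115))
W=onz('top',L,.128);print('lock',W,W.mean(0))
e=lambda a,b:np.arctan2(*(W[b]-W[a])[[1,0]])
print('yaws',e(3,0),e(2,1),e(0,1)+np.pi/2,e(3,2)+np.pi/2,[np.linalg.norm(W[i]-W[i-1]) for i in range(4)])
kh=tp([(468,149)],250,(160,115));print('keyhole top',onz('top',kh,.128))
ks=[(355+(585-350+.5)/5-.5,190+(488-300+.5)/5-.5)]
print('keyhole scene',onz('scene',ks,.128))
Rr=tp([(50,85),(163,65),(190,245),(85,265)],0,(285,155))
W=onz('top',Rr,.006);print('rest',W,W.mean(0),[np.linalg.norm(W[i]-W[i-1]) for i in range(4)])
print('yaws',e(3,0),e(2,1),e(0,1)+np.pi/2,e(3,2)+np.pi/2)
K=tp([(119,101),(134,228)],0,(285,155))
b=onz('top',K[:1],.060)[0];tip=onz('top',K[1:],.020)[0]
print('bow',b,'tip',tip,'yaw',np.arctan2(*(b-tip)[[1,0]]),np.linalg.norm((b-tip)[:2]))
# organiser edge right in top: front top edge
F=tp([(250,268),(725,225)],250,(160,115));W=onz('top',F,.1);print('front',W,e(0,1)+np.pi/2)
print(robot.get_obs()['time'])
```

```text
lock [[0.6419 0.0992 0.128 ]
 [0.6422 0.0387 0.128 ]
 [0.5813 0.0327 0.128 ]
 [0.5786 0.092  0.128 ]] [0.611  0.0656 0.128 ]
yaws 0.11424208825591646 0.09859094903215186 0.005194894429031871 0.045037804173027496 [np.float64(0.0636713469298928), np.float64(0.06049359630410756), np.float64(0.06119706982972568), np.float64(0.059318502740187656)]
keyhole top [[0.6109 0.0677 0.128 ]]
keyhole scene [[0.6124 0.0647 0.128 ]]
rest [[ 0.5796 -0.116   0.006 ]
 [ 0.5878 -0.167   0.006 ]
 [ 0.5056 -0.1769  0.006 ]
 [ 0.4974 -0.1302  0.006 ]] [ 0.5426 -0.1475  0.006 ] [np.float64(0.08339466323426244), np.float64(0.051632632851102006), np.float64(0.08284822484647816), np.float64(0.04746794382847223)]
yaws 0.17025275159528408 0.11998857617886409 0.16062297663411562 0.17349433226671684
bow [ 0.5592 -0.1451  0.06  ] tip [ 0.5113 -0.1517  0.02  ] yaw 0.1376685196343068 0.0484219545300882
front [[ 0.5707  0.1645  0.1   ]
 [ 0.5843 -0.034   0.1   ]] 0.06813240876056059
1.0
```

```bash
cat >> h.py <<'E'
def pose(o=None):
    o=o or robot.get_obs(); return np.array(o['tool_pos']),R.from_euler('xyz',o['ee_rot'])
def plan(wps,start=None,dec=2):
    """wps: list of (pos, rpy, nrows). prints rows per call"""
    p,r=start or pose(); T=[];W=[]
    for g,e,n in wps:
        g=np.array(g);q=R.from_euler('xyz',e)
        for i in range(n,0,-1):
            t=np.round(r.inv().apply((g-p)/i)/.04,dec); w=np.round((r.inv()*q).as_rotvec()/i/.1,dec)
            T.append((t+0.).tolist());W.append((w+0.).tolist())
            p=p+r.apply(t*.04); r=r*R.from_rotvec(w*.1)
    for k in range(0,len(T),8): print('T',T[k:k+8]);print('W',W[k:k+8])
    print('end',p.round(4),r.as_euler('xyz').round(3),'max',np.abs(T).max(),np.abs(W).max(),max(np.linalg.norm(t)*.04 for t in T))
E
python3 - <<'E'
from h import *
plan([([.665,-.129,.34],[np.pi,.61,.155],18)])
E
```

```text
T [[0.86, -0.38, 0.09], [0.86, -0.38, 0.06], [0.86, -0.39, 0.03], [0.86, -0.39, 0.0], [0.86, -0.39, -0.02], [0.85, -0.4, -0.05], [0.85, -0.4, -0.08], [0.84, -0.4, -0.11]]
W [[0.01, -0.34, 0.04], [0.01, -0.34, 0.04], [0.01, -0.34, 0.04], [0.01, -0.34, 0.04], [0.01, -0.34, 0.04], [0.01, -0.34, 0.04], [0.01, -0.34, 0.04], [0.01, -0.34, 0.04]]
T [[0.84, -0.41, -0.14], [0.83, -0.41, -0.17], [0.82, -0.41, -0.2], [0.82, -0.42, -0.22], [0.81, -0.42, -0.25], [0.8, -0.42, -0.28], [0.78, -0.43, -0.3], [0.77, -0.43, -0.33]]
W [[0.01, -0.34, 0.04], [0.02, -0.34, 0.04], [0.01, -0.34, 0.04], [0.02, -0.34, 0.04], [0.01, -0.34, 0.04], [0.02, -0.34, 0.04], [0.01, -0.33, 0.04], [0.02, -0.34, 0.04]]
T [[0.76, -0.44, -0.35], [0.74, -0.43, -0.37]]
W [[0.01, -0.33, 0.04], [0.02, -0.34, 0.04]]
end [ 0.6649 -0.1292  0.34  ] [3.141 0.61  0.155] max 0.86 0.34 0.03788825675588678
```

>>> play_rows(
  translation=[
    [0.86,-0.38,0.09],
    [0.86,-0.38,0.06],
    [0.86,-0.39,0.03],
    [0.86,-0.39,0.0],
    [0.86,-0.39,-0.02],
    [0.85,-0.4,-0.05],
    [0.85,-0.4,-0.08],
    [0.84,-0.4,-0.11],
  ],
  twist=[
    [0.01,-0.34,0.04],
    [0.01,-0.34,0.04],
    [0.01,-0.34,0.04],
    [0.01,-0.34,0.04],
    [0.01,-0.34,0.04],
    [0.01,-0.34,0.04],
    [0.01,-0.34,0.04],
    [0.01,-0.34,0.04],
  ],
  gripper=[0.4,0.4,0.4,0.4,0.4,0.4,0.4,0.4],
)

```text
time: 1.8
tool_pos: [0.3661, -0.3536, 0.3758]
ee_rot: [-3.139, 0.273, 0.198]
wrist_force: [-0.9, -0.6, 0.6]
width: 0.066
finger_force: 0.0
```

>>> play_rows(
  translation=[
    [0.84,-0.41,-0.14],
    [0.83,-0.41,-0.17],
    [0.82,-0.41,-0.2],
    [0.82,-0.42,-0.22],
    [0.81,-0.42,-0.25],
    [0.8,-0.42,-0.28],
    [0.78,-0.43,-0.3],
    [0.77,-0.43,-0.33],
  ],
  twist=[
    [0.01,-0.34,0.04],
    [0.02,-0.34,0.04],
    [0.01,-0.34,0.04],
    [0.02,-0.34,0.04],
    [0.01,-0.34,0.04],
    [0.02,-0.34,0.04],
    [0.01,-0.33,0.04],
    [0.02,-0.34,0.04],
  ],
  gripper=[0.4,0.4,0.4,0.4,0.4,0.4,0.4,0.4],
)

```text
time: 2.6
tool_pos: [0.6063, -0.1731, 0.3472]
ee_rot: [-3.14, 0.544, 0.164]
wrist_force: [0.7, -1.0, -0.4]
width: 0.0659
finger_force: 0.0
```

>>> play_rows(
  translation=[
    [0.76,-0.44,-0.35],
    [0.74,-0.43,-0.37],
    [0,0,0],
  ],
  twist=[
    [0.01,-0.33,0.04],
    [0.02,-0.34,0.04],
    [0,0,0],
  ],
  gripper=[0.4,0.4,0.4],
)

```text
time: 2.9
tool_pos: [0.6677, -0.126, 0.3357]
ee_rot: [-3.138, 0.614, 0.162]
wrist_force: [-0.8, -0.5, -0.8]
width: 0.0656
finger_force: 0.0
```

Run:
```python
from h import *
np.set_printoptions(precision=4,suppress=True)
for n,nr in(('key_bow',(.559,-.145,.057)),('key',(.5095,-.1525,.018)),('keyhole',(.611,.067,.126)),('tumbler',(.588,-.353,0))):
    P=[]
    for c in('top','scene','top','scene'):
        robot.snapshot(c)
        for x in robot.spot_point(n,c):
            if np.linalg.norm(np.array(x['centre'])-nr)<.015:P.append(x['centre']);break
    print(n,np.array(P).round(4).tolist(),np.mean(P,0).round(4) if P else'')
o=robot.get_obs();print(o['time'],o['tool_pos'],o['ee_rot'])
p=pose()
plan([([.665,-.129,.208],[np.pi,.61,.155],6)])
```

```text
key_bow [[0.5591, -0.1403, 0.0568], [0.557, -0.1437, 0.0567], [0.5629, -0.1427, 0.0571], [0.5584, -0.1454, 0.0541]] [ 0.5594 -0.143   0.0562]
key [[0.5113, -0.152, 0.0162], [0.5091, -0.1529, 0.0161], [0.5103, -0.1489, 0.0202], [0.5128, -0.1547, 0.0144]] [ 0.5109 -0.1521  0.0167]
keyhole [[0.6133, 0.0693, 0.127], [0.6143, 0.0683, 0.1235], [0.6109, 0.0679, 0.1253], [0.6086, 0.0712, 0.1261]] [0.6118 0.0692 0.1255]
tumbler [[0.5855, -0.3526, 0.0018], [0.5899, -0.3547, -0.0014], [0.5877, -0.3546, 0.0002], [0.5886, -0.356, -0.0008]] [ 0.5879 -0.3545 -0.0001]
4.5 [ 0.6648 -0.1292  0.34  ] [3.1415 0.6102 0.1546]
T [[0.32, 0.0, 0.45], [0.32, 0.0, 0.45], [0.31, 0.0, 0.45], [0.32, 0.0, 0.45], [0.31, 0.0, 0.45], [0.32, -0.01, 0.45]]
W [[0.0, 0.0, 0.0], [0.0, 0.0, 0.0], [0.0, 0.0, 0.0], [0.0, 0.0, 0.0], [0.0, 0.0, 0.0], [0.0, 0.0, 0.0]]
end [ 0.6652 -0.1288  0.208 ] [3.142 0.61  0.155] max 0.45 0.0 0.02209072203437452
```

>>> play_rows(
  translation=[
    [0.32,0.0,0.45],
    [0.32,0.0,0.45],
    [0.31,0.0,0.45],
    [0.32,0.0,0.45],
    [0.31,0.0,0.45],
    [0.32,0.0,0.45],
    [0,0,0],
    [0,0,0],
  ],
  twist=[
    [0,0,0],
    [0,0,0],
    [0,0,0],
    [0,0,0],
    [0,0,0],
    [0,0,0],
    [0,0,0],
    [0,0,0],
  ],
  gripper=[0.4,0.4,0.4,0.4,0.4,0.4,0.4,0.4],
)

```text
time: 5.3
tool_pos: [0.6652, -0.1292, 0.2079]
ee_rot: [-3.141, 0.611, 0.155]
wrist_force: [0.2, -1.1, 0.3]
width: 0.0657
finger_force: 0.0
```

Run:
```python
from h import *
a=snap('top','g1.png');b=snap('scene','g2.png')
c=lambda im,x,y:cv2.resize(im[y:y+100,x:x+100],None,fx=4,fy=4,interpolation=cv2.INTER_CUBIC)
cv2.imwrite('pics/g.png',np.hstack([c(a,265,130),c(b,230,220)]))
o=robot.get_obs();print(o['time'],o['tool_pos'],o['ee_rot'],o['wrist_force'])
```

```text
5.4 [ 0.66565859 -0.12926803  0.2097779 ] [3.14016413 0.60795092 0.15379346] [ 0.0866372  -0.21479662  0.39234197]
```

View pics/g.png

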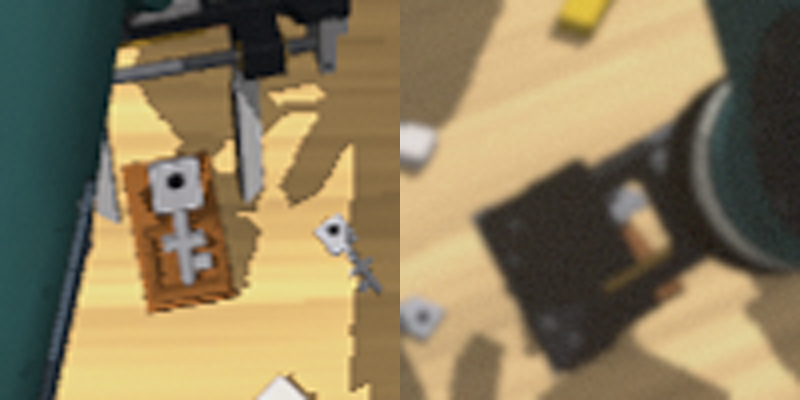

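The fingers straddle the bow evenly: fingertips at crop (105,215) and (250,200), bow at (176,183). Closing.

>>> play_rows(
  translation=[
    [0,0,0],
    [0,0,0],
    [0,0,0],
    [0,0,0],
    [0,0,0],
    [0,0,0],
  ],
  twist=[
    [0,0,0],
    [0,0,0],
    [0,0,0],
    [0,0,0],
    [0,0,0],
    [0,0,0],
  ],
  gripper=[-1,-1,-1,-1,-1,-1],
)

```text
time: 6.0
tool_pos: [0.6652, -0.1291, 0.208]
ee_rot: [3.141, 0.61, 0.155]
wrist_force: [0.3, -0.6, -0.2]
width: 0.0259
finger_force: 30.0
```

Run:
```python
from h import *
o=robot.get_obs();print(o['time'],o['tool_pos'],o['ee_rot'],o['wrist_force'],o['width'])
p,r=pose(o)
# key in tool: grasp point ~ key z=67; lift then insertion pose
up=p+np.array([-.02,0,.15])
yaw=.068;tilt=-.262
Q=R.from_euler('xyz',[np.pi,tilt,yaw]).apply([0,0,1])
print(Q)
# above keyhole: key tip 20mm above hole top -> G z=.128+.02+.067
hole=np.array([.6112,.0675,.128])
G=hole+[0,0,.025+.067]; T=G-.18*Q; print('T',T)
plan([(up,[np.pi,.61,.155],5),(T+[0,0,.03],[np.pi,tilt,yaw],12),(T,[np.pi,tilt,yaw],2)])
```

```text
6.0 [ 0.6652458  -0.12913971  0.20799319] [3.14145901 0.61024688 0.15465697] [ 0.3448553  -0.61386645 -0.19102186] 0.025895543670464174
[ 0.25841421  0.0175993  -0.96587388]
T [0.56468544 0.06433213 0.3938573 ]
T [[-0.51, -0.02, -0.56], [-0.51, -0.01, -0.56], [-0.51, -0.02, -0.56], [-0.51, -0.01, -0.56], [-0.51, -0.02, -0.55], [-0.16, -0.42, -0.05], [-0.16, -0.42, -0.06], [-0.16, -0.42, -0.08]]
W [[0.0, 0.0, 0.0], [0.0, 0.0, 0.0], [0.0, 0.0, 0.0], [0.0, 0.0, 0.0], [0.0, 0.0, 0.0], [0.01, 0.73, 0.07], [0.01, 0.73, 0.07], [0.01, 0.73, 0.07]]
T [[-0.16, -0.42, -0.09], [-0.15, -0.42, -0.1], [-0.15, -0.42, -0.11], [-0.15, -0.42, -0.12], [-0.14, -0.42, -0.13], [-0.13, -0.42, -0.14], [-0.13, -0.41, -0.14], [-0.12, -0.42, -0.16]]
W [[0.01, 0.73, 0.07], [0.01, 0.72, 0.08], [0.01, 0.73, 0.08], [0.02, 0.72, 0.07], [0.01, 0.73, 0.08], [0.02, 0.72, 0.07], [0.01, 0.73, 0.08], [0.02, 0.72, 0.07]]
T [[-0.1, -0.41, -0.16], [-0.1, 0.0, 0.36], [-0.1, 0.0, 0.37]]
W [[0.01, 0.73, 0.08], [0.0, 0.0, 0.0], [0.0, 0.0, 0.0]]
end [0.5647 0.0643 0.3937] [-3.142 -0.262  0.068] max 0.56 0.73 0.030307754783223388
```

>>> play_rows(
  translation=[
    [-0.51,-0.02,-0.56],
    [-0.51,-0.01,-0.56],
    [-0.51,-0.02,-0.56],
    [-0.51,-0.01,-0.56],
    [-0.51,-0.02,-0.55],
    [-0.16,-0.42,-0.05],
    [-0.16,-0.42,-0.06],
    [-0.16,-0.42,-0.08],
  ],
  twist=[
    [0.0,0.0,0.0],
    [0.0,0.0,0.0],
    [0.0,0.0,0.0],
    [0.0,0.0,0.0],
    [0.0,0.0,0.0],
    [0.01,0.73,0.07],
    [0.01,0.73,0.07],
    [0.01,0.73,0.07],
  ],
  gripper=[-1,-1,-1,-1,-1,-1,-1,-1],
)

```text
time: 6.8
tool_pos: [0.6251, -0.0806, 0.3743]
ee_rot: [3.134, 0.388, 0.131]
wrist_force: [-1.3, 0.1, -0.9]
width: 0.0259
finger_force: 29.9
```

>>> play_rows(
  translation=[
    [-0.16,-0.42,-0.09],
    [-0.15,-0.42,-0.1],
    [-0.15,-0.42,-0.11],
    [-0.15,-0.42,-0.12],
    [-0.14,-0.42,-0.13],
    [-0.13,-0.42,-0.14],
    [-0.13,-0.41,-0.14],
    [-0.12,-0.42,-0.16],
  ],
  twist=[
    [0.01,0.73,0.07],
    [0.01,0.72,0.08],
    [0.01,0.73,0.08],
    [0.02,0.72,0.07],
    [0.01,0.73,0.08],
    [0.02,0.72,0.07],
    [0.01,0.73,0.08],
    [0.02,0.72,0.07],
  ],
  gripper=[-1,-1,-1,-1,-1,-1,-1,-1],
)

```text
time: 7.6
tool_pos: [0.5706, 0.0489, 0.4185]
ee_rot: [3.139, -0.191, 0.075]
wrist_force: [0.1, 0.2, -0.8]
width: 0.0258
finger_force: 29.9
```

>>> play_rows(
  translation=[
    [-0.1,-0.41,-0.16],
    [-0.1,0.0,0.36],
    [-0.1,0.0,0.37],
    [0,0,0],
  ],
  twist=[
    [0.01,0.73,0.08],
    [0.0,0.0,0.0],
    [0.0,0.0,0.0],
    [0,0,0],
  ],
  gripper=[-1,-1,-1,-1],
)

```text
time: 8.0
tool_pos: [0.564, 0.0638, 0.389]
ee_rot: [3.141, -0.253, 0.068]
wrist_force: [-0.9, -0.3, -1.6]
width: 0.0259
finger_force: 29.9
```

Run:
```python
from h import *
a=snap('top','i1.png');b=snap('scene','i2.png')
print(proj('top',[.611,.0675,.128]),proj('scene',[.611,.0675,.128]))
c=lambda im,x,y:cv2.resize(im[y:y+80,x:x+80],None,fx=5,fy=5,interpolation=cv2.INTER_CUBIC)
cv2.imwrite('pics/i.png',np.hstack([c(a,165,105),c(b,365,180)]))
for n in('key','key_bow','key_bit'):
  for cm in('top','scene'):
    print(n,cm,[(np.round(x['centre'],4).tolist(),round(x['score'],2)) for x in robot.spot_point(n,cm) if x['centre'][2]>.08])
o=robot.get_obs();print(o['time'],o['tool_pos'],o['ee_rot'],o['wrist_force'])
```

```text
[[203.28803082 144.36269763]] [[402.47162593 226.13027586]]
key top []
key scene [([0.6097, 0.0643, 0.1502], 0.53)]
key_bow top []
key_bow scene [([0.6116, 0.0685, 0.2068], 0.53)]
key_bit top []
key_bit scene []
8.4 [0.5649152  0.0640735  0.39438673] [ 3.1415342  -0.26348206  0.06734195] [ 0.63986183  0.08013456 -1.1681333 ]
```

View pics/i.png

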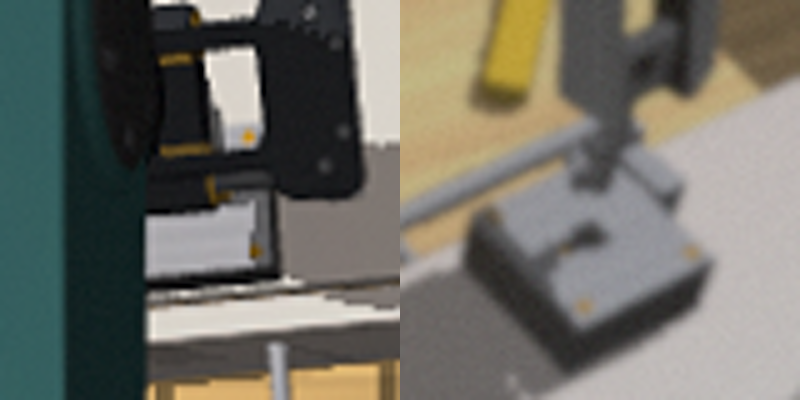

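Run:
```python
from h import *
np.set_printoptions(precision=4,suppress=True)
im=cv2.imread('pics/full_i2.png')[195:240,385:425]
cv2.imwrite('pics/j.png',cv2.resize(im,None,fx=14,fy=13,interpolation=cv2.INTER_CUBIC))
print(proj('scene',[[.611,.0675,.128],[.6112,.0675,.153],[.6112,.0675,.183],[.6112+.001,.0525,.128]]))
# expected outline pts of key (tip, collar corners, bit) in px*crop
```

```text
[[402.4716 226.1303]
 [405.334  216.7377]
 [408.8799 204.7466]
 [395.7933 229.4809]]
```

View pics/j.png

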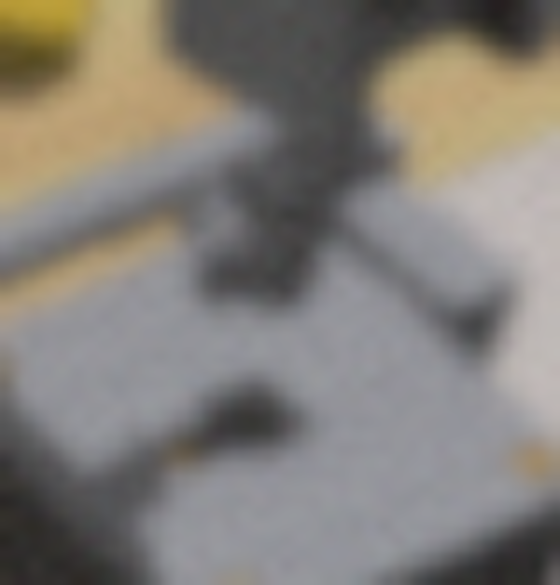

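The key hangs upright. Its tip is at px (404.9,216.4), where (405.3,216.7) was predicted, and the hole is at (402.9,226.0), where (402.5,226.1) was predicted. Lowering now.

>>> play_rows(
  translation=[
    [-0.07,-0.02,0.27],
    [-0.07,0,0.27],
    [0,0,0],
    [-0.02,0,0.07],
    [-0.02,0,0.07],
    [0,0,0],
  ],
  twist=[
    [0,0,0],
    [0,0,0],
    [0,0,0],
    [0,0,0],
    [0,0,0],
    [0,0,0],
  ],
  gripper=[-1,-1,-1,-1,-1,-1],
)

```text
time: 9.0
tool_pos: [0.5647, 0.0651, 0.3652]
ee_rot: [-3.142, -0.262, 0.068]
wrist_force: [0.0, -0.2, -0.9]
width: 0.0256
finger_force: 29.9
```

>>> play_rows(
  translation=[
    [-0.02,0,0.07],
    [0,0,0],
  ],
  twist=[
    [0,0,0],
    [0,0,0],
  ],
  gripper=[-1,-1],
)

```text
time: 9.2
tool_pos: [0.5646, 0.0651, 0.3624]
ee_rot: [-3.141, -0.262, 0.068]
wrist_force: [0.1, -0.7, -0.7]
width: 0.0256
finger_force: 29.9
```

>>> play_rows(
  translation=[
    [-0.02,0,0.07],
    [-0.02,0,0.07],
    [0,0,0],
  ],
  twist=[
    [0,0,0],
    [0,0,0],
    [0,0,0],
  ],
  gripper=[-1,-1,-1],
)

```text
time: 9.5
tool_pos: [0.5644, 0.0651, 0.3561]
ee_rot: [-3.141, -0.261, 0.068]
wrist_force: [0.4, -1.1, -0.1]
width: 0.0255
finger_force: 29.9
```

>>> play_rows(
  translation=[
    [-0.02,0,0.07],
    [-0.02,0,0.07],
    [0,0,0],
  ],
  twist=[
    [0,0,0],
    [0,0,0],
    [0,0,0],
  ],
  gripper=[-1,-1,-1],
)

```text
time: 9.8
tool_pos: [0.5643, 0.0651, 0.3503]
ee_rot: [-3.141, -0.261, 0.068]
wrist_force: [-0.3, 0.0, -0.3]
width: 0.0261
finger_force: 29.9
```

>>> play_rows(
  translation=[
    [-0.015,0,0.06],
    [-0.015,0,0.06],
    [0,0,0],
  ],
  twist=[
    [0,0,0],
    [0,0,0],
    [0,0,0],
  ],
  gripper=[-1,-1,-1],
)

```text
time: 10.1
tool_pos: [0.5646, 0.0651, 0.3458]
ee_rot: [-3.141, -0.262, 0.068]
wrist_force: [-0.1, 0.0, -0.2]
width: 0.0255
finger_force: 29.9
```

Run:
```python
from h import *
b=snap('scene','k2.png',(365,170,445,250),7)
for n in('key','key_bow'):
    print(n,[(np.round(x['centre'],4).tolist(),round(x['score'],2)) for x in robot.spot_point(n,'scene') if x['centre'][2]>.08])
o=robot.get_obs();print(o['time'],o['tool_pos'],o['ee_rot'],o['wrist_force'])
```

```text
key [([0.611, 0.0668, 0.1031], 0.46)]
key_bow [([0.6122, 0.0656, 0.1617], 0.45)]
10.25 [0.56457591 0.06509078 0.34605816] [-3.14152888 -0.26232904  0.06763191] [ 0.52489718 -0.35880246 -0.38375413]
```

View pics/k2.png

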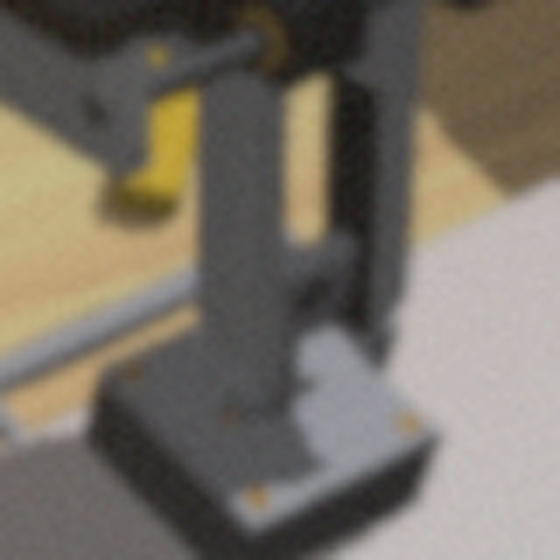

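The key is in, with its bow just above the lock (tip about 0.104). Pressing the last bit down until contact.

>>> play_rows(
  translation=[
    [-0.01,0,0.03],
    [-0.01,0,0.02],
    [0,0,0],
  ],
  twist=[
    [0,0,0],
    [0,0,0],
    [0,0,0],
  ],
  gripper=[-1,-1,-1],
)

```text
time: 10.55
tool_pos: [0.5645, 0.0651, 0.3452]
ee_rot: [3.142, -0.265, 0.068]
wrist_force: [-1.0, 1.4, 4.5]
width: 0.0258
finger_force: 30.0
```

>>> play_rows(
  translation=[
    [0,0,0],
    [0,0,0],
    [0,0,0],
    [0,0,0],
    [0,0,0],
  ],
  twist=[
    [0,0,0],
    [0,0,0],
    [0,0,0],
    [0,0,0],
    [0,0,0],
  ],
  gripper=[0.2,0.2,0.2,0.2,0.2],
)

```text
time: 11.05
tool_pos: [0.5643, 0.065, 0.3435]
ee_rot: [-3.141, -0.262, 0.068]
wrist_force: [-0.2, 0.2, -0.5]
width: 0.0563
finger_force: 0.0
```

Run:
```python
from h import *
p,r=pose();print(p)
e=[np.pi,-.262,.068]
y2=.068+np.pi/2
hole=np.array([.611,.0677,.128])
T=hole+[0,0,.040+.18]
# straight back along tool x? rise vertical 80mm, then reorient above, then down
plan([(p+[0,0,.09],e,4),(T+[0,0,.09],[np.pi,0,y2],18),(T+[0,0,.04],[np.pi,0,y2],2)])
for y in(y2,):print(y)
```

```text
[0.56430046 0.06504719 0.34351483]
T [[0.15, 0.0, -0.54], [0.14, 0.0, -0.54], [0.15, 0.0, -0.55], [0.14, 0.0, -0.54], [0.06, 0.0, 0.01], [0.06, 0.01, 0.01], [0.06, 0.01, 0.01], [0.06, 0.02, 0.01]]
W [[0.0, 0.0, 0.0], [0.0, 0.0, 0.0], [0.0, 0.0, 0.0], [0.0, 0.0, 0.0], [0.11, -0.11, -0.87], [0.11, -0.11, -0.87], [0.11, -0.11, -0.87], [0.12, -0.11, -0.87]]
T [[0.06, 0.02, 0.01], [0.06, 0.03, 0.01], [0.06, 0.03, 0.0], [0.05, 0.04, 0.0], [0.05, 0.04, 0.0], [0.05, 0.05, 0.0], [0.04, 0.05, 0.0], [0.04, 0.06, 0.0]]
W [[0.12, -0.11, -0.87], [0.12, -0.12, -0.87], [0.11, -0.11, -0.87], [0.12, -0.12, -0.87], [0.11, -0.11, -0.87], [0.12, -0.11, -0.86], [0.12, -0.12, -0.87], [0.11, -0.12, -0.86]]
T [[0.03, 0.06, 0.0], [0.03, 0.06, 0.0], [0.02, 0.06, 0.0], [0.02, 0.06, 0.0], [0.01, 0.07, -0.01], [0.0, 0.06, -0.01], [0.0, 0.0, 0.63], [0.0, 0.0, 0.62]]
W [[0.11, -0.11, -0.87], [0.12, -0.12, -0.86], [0.11, -0.11, -0.87], [0.12, -0.12, -0.86], [0.11, -0.11, -0.87], [0.12, -0.12, -0.86], [0.0, 0.0, 0.0], [0.0, 0.0, 0.0]]
end [0.6108 0.0676 0.3882] [-3.141  0.     1.638] max 0.63 0.87 0.0252
1.6387963267948966
```

>>> play_rows(
  translation=[
    [0.15,0.0,-0.54],
    [0.14,0.0,-0.54],
    [0.15,0.0,-0.55],
    [0.14,0.0,-0.54],
    [0.06,0.0,0.01],
    [0.06,0.01,0.01],
    [0.06,0.01,0.01],
    [0.06,0.02,0.01],
  ],
  twist=[
    [0.0,0.0,0.0],
    [0.0,0.0,0.0],
    [0.0,0.0,0.0],
    [0.0,0.0,0.0],
    [0.11,-0.11,-0.87],
    [0.11,-0.11,-0.87],
    [0.11,-0.11,-0.87],
    [0.12,-0.11,-0.87],
  ],
  gripper=[0.2,0.2,0.2,0.2,0.2,0.2,0.2,0.2],
)

```text
time: 11.85
tool_pos: [0.5742, 0.0654, 0.4345]
ee_rot: [3.102, -0.21, 0.428]
wrist_force: [0.9, 0.3, 0.0]
width: 0.0565
finger_force: 0.0
```

>>> play_rows(
  translation=[
    [0.06,0.02,0.01],
    [0.06,0.03,0.01],
    [0.06,0.03,0.0],
    [0.05,0.04,0.0],
    [0.05,0.04,0.0],
    [0.05,0.05,0.0],
    [0.04,0.05,0.0],
    [0.04,0.06,0.0],
  ],
  twist=[
    [0.12,-0.11,-0.87],
    [0.12,-0.12,-0.87],
    [0.11,-0.11,-0.87],
    [0.12,-0.12,-0.87],
    [0.11,-0.11,-0.87],
    [0.12,-0.11,-0.86],
    [0.12,-0.12,-0.87],
    [0.11,-0.12,-0.86],
  ],
  gripper=[0.2,0.2,0.2,0.2,0.2,0.2,0.2,0.2],
)

```text
time: 12.65
tool_pos: [0.5954, 0.0668, 0.4369]
ee_rot: [3.093, -0.083, 1.125]
wrist_force: [0.4, -0.3, -0.7]
width: 0.0563
finger_force: 0.0
```

>>> play_rows(
  translation=[
    [0.03,0.06,0.0],
    [0.03,0.06,0.0],
    [0.02,0.06,0.0],
    [0.02,0.06,0.0],
    [0.01,0.07,-0.01],
    [0.0,0.06,-0.01],
    [0.0,0.0,0.0],
  ],
  twist=[
    [0.11,-0.11,-0.87],
    [0.12,-0.12,-0.86],
    [0.11,-0.11,-0.87],
    [0.12,-0.12,-0.86],
    [0.11,-0.11,-0.87],
    [0.12,-0.12,-0.86],
    [0.0,0.0,0.0],
  ],
  gripper=[0.2,0.2,0.2,0.2,0.2,0.2,0.2],
)

```text
time: 13.35
tool_pos: [0.6112, 0.0677, 0.4382]
ee_rot: [3.141, 0.0, 1.638]
wrist_force: [-0.1, -0.1, 0.4]
width: 0.0564
finger_force: 0.0
```

Run:
```python
from h import *
b=snap('scene','m2.png',(365,150,445,250),6)
for n in('key','key_bow'):
    print(n,[(np.round(x['centre'],4).tolist(),round(x['score'],2)) for x in robot.spot_point(n,'scene') if x['centre'][2]>.08])
o=robot.get_obs();print(o['time'],o['tool_pos'],o['ee_rot'],o['wrist_force'],o['joint_positions'])
y2=.068+np.pi/2
T=np.array([.611,.0677,.128+.22])
plan([(T,[np.pi,0,y2],5)])
```

```text
key [([0.6097, 0.069, 0.104], 0.79)]
key_bow [([0.6154, 0.0623, 0.164], 0.74)]
13.5 [0.61079064 0.06762673 0.43848702] [3.14103330e+00 1.51760993e-04 1.63697954e+00] [-0.2198583  -0.32787288 -0.78843854] [ 1.80670388e-02  2.29134209e-01  1.14273088e+00 -1.27175650e-04
  1.76916156e+00 -4.81413098e-02]
T [[0.0, 0.0, 0.45], [0.0, 0.0, 0.45], [0.0, 0.0, 0.45], [0.0, 0.0, 0.46], [0.0, 0.0, 0.45]]
W [[0.0, 0.0, 0.0], [0.0, 0.0, 0.0], [0.0, 0.0, -0.01], [0.0, 0.0, 0.0], [0.01, 0.0, -0.01]]
end [0.6108 0.0676 0.3481] [-3.141  0.     1.639] max 0.46 0.01 0.0184
```

View pics/m2.png

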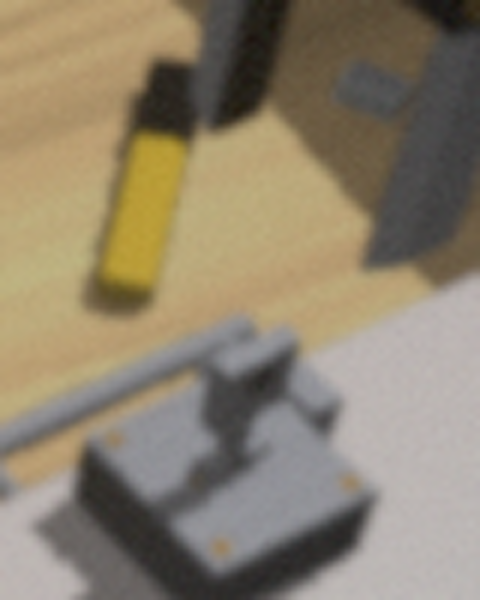

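The key stands alone in the lock, upright and at home (bow at crop about (250,370)). Descending to take it across the flat.

>>> play_rows(
  translation=[
    [0.0,0.0,0.45],
    [0.0,0.0,0.45],
    [0.0,0.0,0.45],
    [0.0,0.0,0.45],
    [0.0,0.0,0.45],
    [0,0,0],
    [0,0,0],
  ],
  twist=[
    [0,0,0],
    [0,0,0],
    [0,0,0],
    [0,0,0],
    [0,0,0],
    [0,0,0],
    [0,0,0],
  ],
  gripper=[0.2,0.2,0.2,0.2,0.2,0.2,0.2],
)

```text
time: 14.2
tool_pos: [0.6108, 0.0676, 0.3487]
ee_rot: [3.141, 0.0, 1.638]
wrist_force: [0.3, -0.1, -0.9]
width: 0.0564
finger_force: 0.0
```

>>> play_rows(
  translation=[
    [0,0,0],
    [0,0,0],
    [0,0,0],
    [0,0,0],
    [0,0,0],
    [0,0,0],
    [0,0,0],
  ],
  twist=[
    [0,0,0],
    [0,0,0],
    [0,0,0],
    [0,0,0],
    [0,0,0],
    [0,0,0],
    [0,0,0],
  ],
  gripper=[-1,-1,-1,-1,-1,-1,-1],
)

```text
time: 14.9
tool_pos: [0.6108, 0.0676, 0.3486]
ee_rot: [3.141, 0.0, 1.638]
wrist_force: [-0.3, 0.5, 0.5]
width: 0.0078
finger_force: 30.0
```

>>> play_rows(
  translation=[
    [0,0,0],
    [0,0,0],
    [0,0,0],
    [0,0,0],
    [0,0,0],
    [0,0,0],
    [0,0,0],
    [0,0,0],
  ],
  twist=[
    [0,0,0.9],
    [0,0,0.9],
    [0,0,0.9],
    [0,0,0.9],
    [0,0,0.9],
    [0,0,0.9],
    [0,0,0.9],
    [0,0,0.9],
  ],
  gripper=[-1,-1,-1,-1,-1,-1,-1,-1],
)

```text
time: 15.7
tool_pos: [0.6113, 0.0671, 0.3486]
ee_rot: [3.139, -0.0, 0.914]
wrist_force: [1.5, -2.1, -1.2]
width: 0.008
finger_force: 30.0
```

>>> play_rows(
  translation=[
    [0,0,0],
    [0,0,0],
    [0,0,0],
    [0,0,0],
    [0,0,0],
    [0,0,0],
    [0,0,0],
    [0,0,0],
  ],
  twist=[
    [0,0,0.9],
    [0,0,0.9],
    [0,0,0.9],
    [0,0,0.9],
    [0,0,0.9],
    [0,0,0.9],
    [0,0,0.9],
    [0,0,0],
  ],
  gripper=[-1,-1,-1,-1,-1,-1,-1,-1],
)

```text
time: 16.5
tool_pos: [0.6112, 0.0672, 0.3487]
ee_rot: [3.14, -0.001, 0.288]
wrist_force: [1.4, -1.5, -0.7]
width: 0.0079
finger_force: 30.0
```

Run:
```python
from h import *
o=robot.get_obs();print(o['time'],o['tool_pos'],o['ee_rot'],o['wrist_force'],o['wrist_torque'],o['width'])
```

```text
16.5 [0.61115791 0.06719284 0.34869593] [ 3.13968791e+00 -1.34885577e-03  2.88340741e-01] [ 1.36860048 -1.54033943 -0.73222306] [-0.34905919 -0.373044    0.07192038] 0.007886690934961423
```

>>> play_rows(
  translation=[
    [0,0,0],
    [0,0,0],
    [0,0,0],
    [0,0,0],
  ],
  twist=[
    [0,0,0.7],
    [0,0,0.7],
    [0,0,0.7],
    [0,0,0],
  ],
  gripper=[-1,-1,-1,-1],
)

```text
time: 16.9
tool_pos: [0.611, 0.0673, 0.3487]
ee_rot: [3.14, -0.001, 0.08]
wrist_force: [1.5, -2.2, -0.0]
width: 0.0078
finger_force: 30.0
```

Run:
```python
from h import *
b=snap('scene','n2.png',(365,150,445,250),6)
o=robot.get_obs();print(o['time'],o['tool_pos'],o['ee_rot'],o['wrist_force'],o['wrist_torque'],o['width'])
```

```text
16.95 [0.61102069 0.06731381 0.34865897] [ 3.14031743e+00 -1.16153100e-03  8.10019812e-02] [ 1.35867754 -1.83250668 -0.1804587 ] [-0.44151104 -0.29840743  0.08597007] 0.007681326216989171
```

>>> play_rows(
  translation=[
    [0,0,0],
    [0,0,0],
    [0,0,0],
  ],
  twist=[
    [0,0,0.5],
    [0,0,0.4],
    [0,0,0],
  ],
  gripper=[-1,-1,-1],
)

```text
time: 17.25
tool_pos: [0.611, 0.0673, 0.3487]
ee_rot: [3.14, -0.001, -0.01]
wrist_force: [1.5, -2.7, -1.3]
width: 0.0078
finger_force: 30.0
```

Run:
```python
from h import *
b=snap('scene','o2.png',(365,150,445,250),6)
o=robot.get_obs();print(o['time'],o['tool_pos'],o['ee_rot'],o['wrist_force'],o['wrist_torque'],o['width'])
```

```text
17.3 [0.61094655 0.06732    0.34869627] [ 3.14042254e+00 -1.07569934e-03 -9.25145925e-03] [ 1.77442255 -1.66034876 -0.37999264] [-0.45077614 -0.34322067  0.10894544] 0.007769646962775367
```

View pics/o2.png

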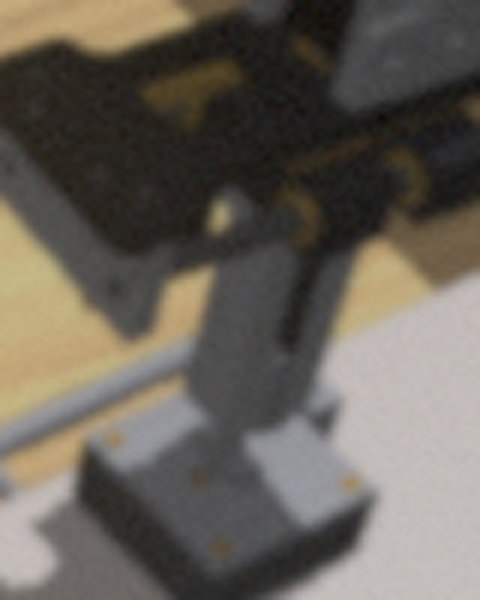

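The bolt is hidden by the gripper. The torque is still rising only slowly, so I'll push on to feel the stop.

>>> play_rows(
  translation=[
    [0,0,0],
    [0,0,0],
    [0,0,0],
  ],
  twist=[
    [0,0,0.5],
    [0,0,0.5],
    [0,0,0],
  ],
  gripper=[-1,-1,-1],
)

```text
time: 17.6
tool_pos: [0.6109, 0.0671, 0.3487]
ee_rot: [3.14, -0.001, -0.11]
wrist_force: [0.6, -4.7, -1.1]
width: 0.008
finger_force: 30.0
```

Run:
```python
from h import *
o=robot.get_obs();print(o['time'],o['tool_pos'],o['ee_rot'],o['wrist_force'],o['wrist_torque'],o['width'],o['joint_positions'])
```

```text
17.6 [0.61094009 0.06708458 0.34867837] [ 3.13985879e+00 -1.15069058e-03 -1.09739587e-01] [ 0.63902151 -4.7495516  -1.071657  ] [-0.72711376 -0.36266673  0.30825804] 0.008044867769313197 [ 0.0176078   0.24676251  1.29845865 -0.00186654  1.59545029  1.69809784]
```

The torque jumped to 0.31 N m, so that is the stop. Turning back home.

>>> play_rows(
  translation=[
    [0,0,0],
    [0,0,0],
    [0,0,0],
    [0,0,0],
    [0,0,0],
    [0,0,0],
    [0,0,0],
    [0,0,0],
  ],
  twist=[
    [0,0,-0.9],
    [0,0,-0.9],
    [0,0,-0.9],
    [0,0,-0.9],
    [0,0,-0.9],
    [0,0,-0.9],
    [0,0,-0.9],
    [0,0,-0.9],
  ],
  gripper=[-1,-1,-1,-1,-1,-1,-1,-1],
)

```text
time: 18.4
tool_pos: [0.6104, 0.0685, 0.3486]
ee_rot: [-3.139, -0.0, 0.615]
wrist_force: [-0.5, 0.4, 0.1]
width: 0.0078
finger_force: 30.0
```

>>> play_rows(
  translation=[
    [0,0,0],
    [0,0,0],
    [0,0,0],
    [0,0,0],
    [0,0,0],
    [0,0,0],
    [0,0,0],
    [0,0,0],
  ],
  twist=[
    [0,0,-0.9],
    [0,0,-0.9],
    [0,0,-0.9],
    [0,0,-0.9],
    [0,0,-0.9],
    [0,0,-0.9],
    [0,0,-0.9],
    [0,0,-0.9],
  ],
  gripper=[-1,-1,-1,-1,-1,-1,-1,-1],
)

```text
time: 19.2
tool_pos: [0.6103, 0.0682, 0.3486]
ee_rot: [-3.139, -0.001, 1.335]
wrist_force: [-0.6, -0.5, 1.0]
width: 0.0079
finger_force: 30.0
```

>>> play_rows(
  translation=[
    [0,0,0],
    [0,0,0],
    [0,0,0],
    [0,0,0],
    [0,0,0],
  ],
  twist=[
    [0,0,-0.9],
    [0,0,-0.9],
    [0,0,-0.9],
    [0,0,-0.9],
    [0,0,0],
  ],
  gripper=[-1,-1,-1,-1,-1],
)

```text
time: 19.7
tool_pos: [0.6104, 0.0682, 0.3486]
ee_rot: [-3.141, -0.001, 1.691]
wrist_force: [-0.4, 0.4, 1.2]
width: 0.008
finger_force: 30.0
```

Run:
```python
from h import *
o=robot.get_obs();print(o['time'],o['tool_pos'],o['ee_rot'],o['wrist_force'],o['wrist_torque'],o['width'],o['joint_positions'])
```

```text
19.7 [0.61043153 0.06815618 0.34860645] [-3.14056786e+00 -1.37258559e-03  1.69052410e+00] [-0.42882029  0.44045234  1.22256098] [-0.0835327   0.06820944 -0.0207583 ] 0.008019038073837196 [ 1.85998159e-02  2.46530390e-01  1.29888443e+00  1.26255757e-03
  1.59733594e+00 -1.01095884e-01]
```

>>> play_rows(
  translation=[
    [0,0,0],
    [0,0,0],
    [0,0,0],
  ],
  twist=[
    [0,0,-0.5],
    [0,0,-0.5],
    [0,0,0],
  ],
  gripper=[-1,-1,-1],
)

```text
time: 20.0
tool_pos: [0.6105, 0.0681, 0.3486]
ee_rot: [-3.141, -0.001, 1.788]
wrist_force: [-1.5, 0.6, 1.1]
width: 0.0078
finger_force: 30.0
```

Run:
```python
from h import *
o=robot.get_obs();print(o['time'],o['tool_pos'],o['ee_rot'],o['wrist_force'],o['wrist_torque'],o['width'])
```

```text
20.0 [0.61049078 0.06811844 0.34856272] [-3.14086828e+00 -1.26503322e-03  1.78825976e+00] [-1.46340466  0.58270855  1.05143998] [ 0.08787717  0.20203609 -0.02679904] 0.007813684961560957
```

>>> play_rows(
  translation=[
    [0,0,0],
    [0,0,0],
    [0,0,0],
  ],
  twist=[
    [0,0,-0.5],
    [0,0,-0.3],
    [0,0,0],
  ],
  gripper=[-1,-1,-1],
)

```text
time: 20.3
tool_pos: [0.6105, 0.068, 0.3485]
ee_rot: [-3.141, -0.001, 1.868]
wrist_force: [-3.1, 0.4, 1.4]
width: 0.0079
finger_force: 30.0
```

Run:
```python
from h import *
o=robot.get_obs();print(o['time'],o['tool_pos'],o['ee_rot'],o['wrist_force'],o['wrist_torque'],o['width'])
```

```text
20.3 [0.61050215 0.06797847 0.34854516] [-3.14087161e+00 -1.00430567e-03  1.86791929e+00] [-3.08384136  0.40642635  1.43265691] [ 0.22532621  0.43640743 -0.05199483] 0.007862554804459574
```

>>> play_rows(
  translation=[
    [0,0,0],
    [0,0,0],
  ],
  twist=[
    [0,0,-0.5],
    [0,0,0],
  ],
  gripper=[-1,-1],
)

```text
time: 20.5
tool_pos: [0.6104, 0.0679, 0.3486]
ee_rot: [-3.141, -0.001, 1.917]
wrist_force: [-3.7, 1.6, 1.7]
width: 0.0076
finger_force: 30.0
```

Run:
```python
from h import *
o=robot.get_obs();print(o['time'],o['tool_pos'],o['ee_rot'],o['wrist_force'],o['wrist_torque'],o['width'])
```

```text
20.5 [0.61043882 0.0679117  0.34855472] [-3.14052747e+00 -9.42736443e-04  1.91744548e+00] [-3.70370074  1.56963167  1.69954549] [ 0.25916566  0.68886803 -0.19504962] 0.007608721614589569
```

>>> play_rows(
  translation=[
    [0,0,0],
    [0,0,0],
    [0,0,0],
    [0,0,0],
    [0,0,0],
  ],
  twist=[
    [0,0,0.7],
    [0,0,0.7],
    [0,0,0.7],
    [0,0,0.7],
    [0,0,0],
  ],
  gripper=[-1,-1,-1,-1,-1],
)

```text
time: 21.0
tool_pos: [0.6112, 0.0675, 0.3487]
ee_rot: [3.14, 0.001, 1.637]
wrist_force: [-0.5, 0.2, 0.7]
width: 0.0081
finger_force: 30.0
```

Run:
```python
from h import *
o=robot.get_obs();print(o['time'],o['tool_pos'],o['ee_rot'],o['wrist_force'],o['wrist_torque'],o['width'])
```

```text
21.0 [0.6111571  0.06753063 0.34865602] [3.13966414e+00 5.93609676e-04 1.63717175e+00] [-0.52223967  0.17736973  0.72477697] [ 0.00852923 -0.07404354  0.01404532] 0.008127946810897659
```

>>> play_rows(
  translation=[
    [0,0,-0.1],
    [0,0,-0.1],
    [0,0,0],
  ],
  twist=[
    [0,0,0],
    [0,0,0],
    [0,0,0],
  ],
  gripper=[-1,-1,-1],
)

```text
time: 21.3
tool_pos: [0.6111, 0.0675, 0.3576]
ee_rot: [3.139, 0.001, 1.639]
wrist_force: [-0.7, 0.3, -0.1]
width: 0.0082
finger_force: 30.0
```

>>> play_rows(
  translation=[
    [0,0,-0.15],
    [0,0,-0.15],
    [0,0,-0.3],
    [0,0,-0.7],
    [0,0,-0.7],
    [0,0,-0.7],
    [0,0,0],
  ],
  twist=[
    [0,0,0],
    [0,0,0],
    [0,0,0],
    [0,0,0],
    [0,0,0],
    [0,0,0],
    [0,0,0],
  ],
  gripper=[-1,-1,-1,-1,-1,-1,-1],
)

```text
time: 22.0
tool_pos: [0.6105, 0.0677, 0.4712]
ee_rot: [3.13, 0.001, 1.639]
wrist_force: [0.2, 0.6, 1.0]
width: 0.0077
finger_force: 30.0
```

Run:
```python
from h import *
b=snap('scene','q2.png',(350,110,460,250),4)
for n in('key','key_bow'):
    print(n,[(np.round(x['centre'],4).tolist(),round(x['score'],2)) for x in robot.spot_point(n,'scene') if x['centre'][2]>.08])
o=robot.get_obs();print(o['time'],o['tool_pos'],o['ee_rot'],o['wrist_force'],o['width'])
```

```text
key [([0.6133, 0.0694, 0.225], 0.85)]
key_bow [([0.6154, 0.062, 0.2847], 0.57), ([0.6107, 0.0515, 0.1256], 0.32)]
22.15 [0.61074492 0.06763186 0.46356319] [-3.14079011e+00  3.54535753e-04  1.63850092e+00] [ 0.14306408  0.09536307 -1.83348539] 0.007954177573625591
```

View pics/q2.png

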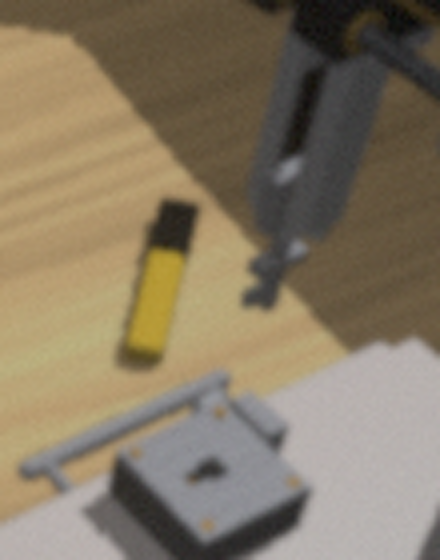

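The key is out and upright in the gripper, with its tip at about z 0.22 and the keyhole empty. Checking the bolt numerically, then moving over the tumbler.

Run:
```python
from h import *
p,r=pose()
plan([([.588,-.354,.41],[np.pi,0,1.639],14),([.588,-.354,.27],[np.pi,0,1.639],7)])
```

```text
T [[-0.75, -0.09, 0.1], [-0.75, -0.09, 0.1], [-0.75, -0.09, 0.1], [-0.75, -0.09, 0.09], [-0.75, -0.09, 0.1], [-0.75, -0.09, 0.09], [-0.75, -0.09, 0.1], [-0.75, -0.09, 0.09]]
W [[0.0, 0.0, 0.0], [0.0, 0.0, 0.0], [0.0, 0.0, 0.0], [0.0, 0.0, 0.0], [0.0, 0.0, 0.0], [0.0, 0.0, 0.0], [0.0, 0.0, 0.0], [0.0, 0.0, 0.0]]
T [[-0.75, -0.09, 0.1], [-0.75, -0.09, 0.09], [-0.74, -0.09, 0.1], [-0.75, -0.1, 0.09], [-0.74, -0.09, 0.1], [-0.75, -0.1, 0.09], [0.0, 0.0, 0.5], [0.0, 0.0, 0.5]]
W [[0.0, 0.0, 0.0], [0.0, 0.0, 0.0], [0.0, 0.0, 0.0], [0.0, 0.0, 0.0], [0.0, 0.0, 0.0], [-0.01, 0.0, 0.0], [0.0, 0.0, 0.0], [0.0, 0.0, 0.0]]
T [[0.0, 0.0, 0.5], [0.0, 0.0, 0.5], [0.0, 0.0, 0.5], [0.0, 0.0, 0.5], [0.0, 0.0, 0.5]]
W [[0.0, 0.0, 0.0], [0.0, 0.0, 0.0], [0.0, 0.0, 0.0], [0.0, 0.0, 0.0], [0.0, 0.0, 0.0]]
end [ 0.588  -0.3541  0.2702] [3.141 0.    1.639] max 0.75 0.01 0.030478845122477984
```

>>> play_rows(
  translation=[
    [-0.75,-0.09,0.1],
    [-0.75,-0.09,0.1],
    [-0.75,-0.09,0.1],
    [-0.75,-0.09,0.09],
    [-0.75,-0.09,0.1],
    [-0.75,-0.09,0.09],
    [-0.75,-0.09,0.1],
    [-0.75,-0.09,0.09],
  ],
  twist=[
    [0,0,0],
    [0,0,0],
    [0,0,0],
    [0,0,0],
    [0,0,0],
    [0,0,0],
    [0,0,0],
    [0,0,0],
  ],
  gripper=[-1,-1,-1,-1,-1,-1,-1,-1],
)

```text
time: 22.95
tool_pos: [0.598, -0.175, 0.4307]
ee_rot: [-3.138, -0.002, 1.638]
wrist_force: [1.0, 0.1, -0.9]
width: 0.0078
finger_force: 30.0
```

>>> play_rows(
  translation=[
    [-0.75,-0.09,0.1],
    [-0.75,-0.09,0.09],
    [-0.74,-0.09,0.1],
    [-0.75,-0.1,0.09],
    [-0.74,-0.09,0.1],
    [-0.75,-0.1,0.09],
    [0,0,0],
    [0,0,0],
  ],
  twist=[
    [0,0,0],
    [0,0,0],
    [0,0,0],
    [0,0,0],
    [0,0,0],
    [0,0,0],
    [0,0,0],
    [0,0,0],
  ],
  gripper=[-1,-1,-1,-1,-1,-1,-1,-1],
)

```text
time: 23.75
tool_pos: [0.5879, -0.3546, 0.4081]
ee_rot: [-3.139, -0.003, 1.637]
wrist_force: [0.4, -0.1, -0.7]
width: 0.008
finger_force: 30.0
```

Run:
```python
from h import *
np.set_printoptions(linewidth=200)
a=snap('top','r1.png');b=snap('scene','r2.png')
o1=cv2.imread('pics/full_t.png',0).astype(int);n1=cv2.cvtColor(a,6).astype(int)
o2=cv2.imread('pics/full_s.png',0).astype(int);n2=cv2.cvtColor(b,6).astype(int)
print(o1[150:166,178:196]);print(n1[150:166,178:196])
print((n2-o2)[205:228,400:432])
for n in('key','tumbler','jar'):
  for c in('top','scene'):
    print(n,c,[(np.round(x['centre'],4).tolist(),round(x['score'],2)) for x in robot.spot_point(n,c)])
o=robot.get_obs();print(o['time'],o['tool_pos'],o['ee_rot'],o['width'])
```

```text
[[170 169 170 171 171 172 172 171 170 170 172 144 137 137 137 138 137 137]
 [170 164 158 159 153 153 154 151 172 172 172 144 136 138 135 135 136 136]
 [170 154 138 140 133 132 132 102 142 177 176 151 134 135 135 135 134 134]
 [172 155 136 136 136 132 137  68  74 129 136 133 135 136 134 134 135 136]
 [173 155 136 136 137 133 138  82  35  64  89 112 138 137 138 138 137 137]
 [171 153 135 137 137 133 137  92  83  71  91 115 141 138 135 138 138 137]
 [171 154 135 136 137 134 137  89 154  88  91 116 141 130 124 118 136 136]
 [171 159 136 138 137 134 135  87 181  93  90 114 138 121 115  98 136 136]
 [170 163 136 137 137 133 135  85 179  91  91 107 139 130 123 107 137 138]
 [170 162 137 137 138 134 135 100 181  91  92 104 140 139 138 132 140 126]
 [172 163 136 137 137 133 135 110 160  91  92 100  99  99  93  91  90  75]
 [171 163 135 136 139 134 135 113 146  92  92  93  66  31  18  18  18  18]
 [171 170 137 139 141 136 138 114 111  94  96  94  88  41  10   7  10   8]
 [171 173 126 125 116 110 111  86  56  73  95  96  98  82  38  20  30  81]
 [171 175 112  78  63  60  61  45  37  46  97  97 
[... 3304 characters left out ...]
 19 14 17 21 18 20 19 18 18 24 20 23 19 26 19 22 26 26 24 23 23 23 24 23 24]
 [ 9  8  7 15 10 15 16 17 20 17 18 17 19 23 15 18 19 18 18 23 19 20 23 23 26 23 22 24 21 23 24 24]
 [10  6 12  9 11 16 16 19 20 21 18 20 18 22 16 19 19 19 20 22 18 21 24 22 24 26 23 27 23 22 27 23]]
key top [([0.5059, -0.2614, 0.0039], 0.67)]
key scene [([0.2615, -0.1963, 0.0092], 0.78), ([0.5053, -0.259, 0.0043], 0.53), ([0.5863, -0.3542, 0.165], 0.43)]
tumbler top []
tumbler scene [([0.5917, -0.3544, -0.0018], 0.78), ([0.59, -0.3682, 0.1774], 0.2)]
jar top []
jar scene [([0.4251, -0.3629, 0.0028], 0.61)]
24.15 [ 0.5882847  -0.35325765  0.41161147] [3.14055519e+00 7.63093684e-04 1.63958446e+00] 0.007929712349353945
```

The bolt shows as shot: the gap between lock case and keeper has turned from white to steel, and the bolt tip shows past the keeper. Lowering the key into the tumbler.

>>> play_rows(
  translation=[
    [0,0,0.5],
    [0,0,0.5],
    [0,0,0.5],
    [0,0,0.5],
    [0,0,0.5],
    [0,0,0.5],
    [0,0,0.5],
    [0,0,0],
  ],
  twist=[
    [0,0,0],
    [0,0,0],
    [0,0,0],
    [0,0,0],
    [0,0,0],
    [0,0,0],
    [0,0,0],
    [0,0,0],
  ],
  gripper=[-1,-1,-1,-1,-1,-1,-1,-1],
)

```text
time: 24.95
tool_pos: [0.5875, -0.3532, 0.2672]
ee_rot: [-3.137, -0.004, 1.639]
wrist_force: [-0.1, -0.3, -0.9]
width: 0.0078
finger_force: 30.0
```

>>> play_rows(
  translation=[
    [0,0,0],
    [0,0,0],
    [0,0,0],
    [0,0,0],
  ],
  twist=[
    [0,0,0],
    [0,0,0],
    [0,0,0],
    [0,0,0],
  ],
  gripper=[-0.5,-0.5,-0.5,-0.5],
)

```text
time: 25.35
tool_pos: [0.5884, -0.3543, 0.2728]
ee_rot: [3.139, 0.002, 1.638]
wrist_force: [0.1, 0.2, 0.6]
width: 0.0235
finger_force: 0.0
```

>>> play_rows(
  translation=[
    [0,0,-0.3],
    [0,0,-0.5],
    [0,0,-0.7],
    [0,0,-0.9],
    [0,0,-0.9],
    [0,0,-0.9],
    [0,0,-0.9],
    [0,0,0],
  ],
  twist=[
    [0,0,0],
    [0,0,0],
    [0,0,0],
    [0,0,0],
    [0,0,0],
    [0,0,0],
    [0,0,0],
    [0,0,0],
  ],
  gripper=[-0.5,-0.5,-0.5,-0.5,-0.5,-0.5,-0.5,-0.5],
)

```text
time: 26.15
tool_pos: [0.5872, -0.3535, 0.4846]
ee_rot: [3.13, 0.01, 1.638]
wrist_force: [0.4, -0.8, 0.6]
width: 0.023
finger_force: 0.0
```

Run:
```python
from h import *
snap('top','v1.png');snap('scene','v2.png')
for n in('key','key_bow','tumbler','jar'):
  for c in('top','scene'):
    print(n,c,[(np.round(x['centre'],4).tolist(),round(x['score'],2)) for x in robot.spot_point(n,c)])
o=robot.get_obs();print(o['time'],o['tool_pos'],o['wrist_force'],o['width'])
```

```text
key top [([0.5095, -0.2623, 0.0044], 0.45)]
key scene [([0.2608, -0.1951, 0.0075], 0.92), ([0.5821, -0.3553, 0.0029], 0.7), ([0.5066, -0.2557, 0.0049], 0.59)]
key_bow top [([0.5409, -0.2395, 0.0031], 0.42), ([0.61, 0.0538, 0.1333], 0.24)]
key_bow scene [([0.3383, -0.2493, 0.0107], 0.81), ([0.5914, -0.3709, 0.062], 0.58), ([0.5444, -0.2379, 0.001], 0.53)]
tumbler top []
tumbler scene [([0.5912, -0.3539, 0.0002], 0.66), ([0.5456, -0.1491, -0.0001], 0.36), ([0.6603, 0.1008, -0.0028], 0.34)]
jar top [([0.6632, 0.0984, 0.0026], 0.5)]
jar scene [([0.4269, -0.3644, 0.0001], 0.85)]
26.65 [ 0.58813774 -0.3541459   0.47392013] [-0.26596802 -0.6084835  -0.31372653] 0.023407236710336538
```

```bash
python3 -c "
from bench import robot
print(robot.close_job())"
```

```text
the job is handed in; nothing more can be done
None
```

The job was handed in at about 27 s of the 67 s allowed: the drawer is locked with the bolt shot, and the key is back home, drawn out and standing tip down in the steel tumbler. The tumbler and jar were still standing in the last picture; I had no direct reading of the cam or the drawer, and the hand-in call returned no verdict.

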